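# Shim the short foot of a rocking gauge stand

## Robot

A 6-joint arm with a two-finger parallel gripper is mounted at the origin on the work surface. World frame = base frame: x ahead of the robot, y to its left, z up, the work surface at z = 0. Lengths are in m, angles in rad, forces in N, time in s.
With the tool pointing down it reaches from about 0.35 to 0.775 m from the base axis. Payload 7.3 kg.
Tool frame: the origin (TCP) lies where the fingers leave the gripper's body, on its centre line; the fingertips stand 66 mm ahead of it and the grasp point (between the pads) lies 47 mm ahead of it (robot.tips_ahead is the distance from the TCP to the fingertips, in m); z points along the fingers, y is the line along which they close (so a half turn about z gives the same grasp; the last joint's range is limited). The gripper opens to 92 mm and grips with 3 to 60 N. Pads are 19 mm wide; open, the fingers measure 130 mm over their backs; the gripper's body (75 mm by 190 mm) begins 47 mm behind the grasp point.
Start: joints at [1.156, 0.342, 1.524, -0, 1.275, -0.146], TCP at [0.139, 0.506, 0.292] pointing down, gripper open.
Joint ranges: [-2.53, 2.53], [-0.77, 2.02], [0.04, 2.7], [-1, 4.14], [0.28, 2.66], [-3.11, 3.11]. Speed limits (rad/s): [2.57, 2.57, 3.14, 3.14, 3.14, 3.14].

## Interface

Orientations are given as [roll, pitch, yaw] about the fixed x, y, z axes, in that order (R = Rz(yaw) Ry(pitch) Rx(roll)).
In Python, from cell import robot gives the robot as it stands.
- The arm moves only by the shell command python3 -m inch 'ROWS' [FORCE]. ROWS is a JSON object of lists of equal length, an entry for each row: "travel": the shift along the tool's x, y, z in mm, a list of three; "turn": the turn about the tool's z in units of 5 degrees (1.0 is 5 degrees); "claw": the closure, from -1 (fully open) to 1 (shut). A call has 1 to 12 rows; each row is the pose to reach, as a shift and turn from the pose commanded when the call began, along the tool's axes at that moment; what a row does not reach only later rows make up. A row lasts 1/10 s, in which the tool goes at most 50 mm and 8.59 degrees, less where a joint would pass 70% of its speed; a pose out of reach is approached as far as the arm can. A call with a gripper value outside its range is refused whole. The fingers move at their own pace and stop on an object; FORCE is the grip in N (left out, the last holds). Time passes only in rows, so rows that repeat a pose let the fingers close. It gives the time, the measured TCP pose, the force, the opening and the grip force at its end, in the units of the state.
- robot.observe(): the state, without advancing time (a new reading comes with each control period).
- robot.read_camera(name): name is "scene" or "top" or "wrist"; returns a dict with "pixels" (384x512x3 uint8, red, green, blue), "fx", "fy", "cx", "cy" (pixels), "cam_to_world" (4x4, takes a point from camera to world coordinates). Camera axes: x right, y down, z forward; pixel columns grow to the right and rows downward; lengths in m; the calibration is good to about 2 mm. A picture is of the moment at which its call begins. There is no depth.
- robot.hand_in(): hands the job in; it is judged then, once.
The state is a dict: "time": time; "qpos": joint angles; "qvel": joint speeds; "joint_efforts": joint torques, N m; "tool_pos": TCP position; "tool_rot": TCP orientation; "contact_force": force on the tool from outside, world axes, zero at the start; "torque": the same for the moment, N m; "opening": finger opening in m; "grip_force": force on a finger pad.
Only numpy, scipy, OpenCV 4.12 (cv2) and the standard library are available. Lean on these libraries where they do the work, as an engineer would, in place of code of your own. Each camera call takes 0.05 s, during which the arm holds its last target. There are 200 camera calls.

## Task

The green gauge stand rocks because the foot below its red cap is too short. Push the wooden wedge along the bench, thin end first, under that foot until the stand is level and no longer rocks, then take the hand away. Only push the wedge: do not pinch or lift it, do not touch the stand or shove it out of place, and leave the jar, the offcut and the tape measure alone.

Things in the scene. Friction and masses are not known exactly. Their poses are not given: they have to be found in the camera images.
- gauge: Dial-gauge stand, 4.5 kg, loose. Green plate 190 (x) x 250 (y) mm, underside 34 mm up, on four black ball feet (radius 14 mm) at x +-80, y +-110 mm; column to 256 mm high. Origin: middle of the four feet, at the good feet's undersides; z is vertical when level. The foot at x +80, y -110 is 9 mm short (red cap above, the others dark); the stand starts leaning 0.07 rad onto it.
- short_foot (a point): Lowest point of the short ball foot, at x +80, y -110, z +9 mm in the gauge's frame: on the bench at the start, 9 mm above it when the stand is level. It bears on the wedge with about 3 to 5 N while the stand leans.
- opposite_foot (a point): Lowest point of the foot diagonally opposite the short one (x -80, y +110, z 0 in the gauge's frame): about 8 mm in the air at the start; it sinks to the bench (z = 0) as the wedge raises the short foot, and then the rocking has stopped. Pushed farther, the wedge jams and shoves the whole stand along.
- wedge: Dark wooden wedge, 70 g, 130 (x) x 46 (y) mm, flat on the bench. Origin: centre of its underside. Thin end, 2 mm high, at +x; upright butt face, 20 mm high, at -x, painted orange; even slope between. The stand is level with the short foot 80 to 88 mm ahead of the butt face. It starts with the thin end roughly towards the short foot, 45 to 105 mm short of it, and stays where it is left.
- wedge_nose (a point): Middle of the thin end's lower edge, x +65 mm in the wedge's frame.
- wedge_butt (a point): Middle of the upright butt face, x -65, z +10 mm in the wedge's frame: the place to push. Under the foot, pushing takes 4 to 10 N; from about 20 N on, the wedge is jammed and the stand slides.
- jar: Amber jar with a black cap, 56 mm diameter, 75 mm high, a bystander. Origin: centre of its underside.
- offcut: Wooden offcut 45 x 90 x 30 mm, a bystander. Origin: centre of its underside.
- tape: Yellow tape measure 60 x 30 x 58 mm, a bystander. Origin: centre of its underside.

How it is judged:
At the end, for the whole second after the job is handed in: The stand is level within 0.012 rad (0.7 degrees) with the foot opposite the short one down on the bench (under 1 mm of air), the short foot resting on the wedge's slope with at least 1 N, and everything is still (angle between gauge's own z axis and vertical below 0.012 rad and height (world z) of opposite_foot below 0.001 m and contact force between wedge and gauge above 1 N and y of short_foot in the frame of wedge between -0.023 and 0.023 m and x of short_foot in the frame of wedge below 0.045 m and linear speed of each of gauge, wedge below 0.01 m/s); the robot touches nothing.
It fails at once if the wedge is lifted (more than 12 mm) or tipped up (height (world z) of wedge above 0.012 m or angle between wedge's own z axis and vertical above 0.2 rad).
It fails at once if the stand is touched by the robot (more than 2 N) (contact force between the arm and gauge above 2 N).
It fails at once if the stand is touched by the fingers (more than 2 N) (contact force between the fingers and gauge above 2 N).
It fails at once if the stand is shoved out of place by more than 12 mm or tilted further (distance of gauge from where it was at the start of the episode above 0.012 m or angle between gauge's own z axis and vertical above 0.1 rad).
It fails at once if a bystander is moved more than 10 mm (distance of any of jar, offcut, tape from where it was at the start of the episode above 0.01 m).
It also fails if it takes over 42 s, if anything falls off the work surface, if the arm or the gripper's body presses on something with over 40 N, if the wrist force passes 120 N, or if a joint passes its speed limit or range.

## Working session

There is one attempt and no reset: what is moved stays moved. The work goes in short steps, Python scripts to look and compute and a shell command to move; the robot and the scene stay as the last step left them, time stands still between calls to the robot, and variables do not carry over. Pictures are saved under pics/ and viewed, at most 10 in all, crops included, and the job is handed in when it is done.

```bash
mkdir -p pics
cat > h.py <<'E'
import numpy as np,cv2
from cell import robot
def shot(n,f):
    c=robot.read_camera(n); cv2.imwrite('pics/'+f,c['pixels'][:,:,::-1]); return c
def ray(c,u,v,z=0.):
    T=np.array(c['cam_to_world']); d=T[:3,:3]@np.array([(u-c['cx'])/c['fx'],(v-c['cy'])/c['fy'],1]); o=T[:3,3]
    return o+d*(z-o[2])/d[2]
E
python3 - <<'E'
from h import *
import pickle
cs={n:shot(n,n+'0.png') for n in('top','scene')}
pickle.dump(cs,open('c0.pkl','wb'))
a=np.vstack([cs['top']['pixels']]);print(cs['top']['cam_to_world'],cs['scene']['cam_to_world'])
print(robot.observe())
E
```

```text
[[ 3.50844511e-02 -9.73008323e-01  2.28087449e-01  3.36567183e-01]
 [-9.99384314e-01 -3.42210103e-02  7.74054999e-03  5.78312649e-02]
 [ 2.73763361e-04 -2.28218591e-01 -9.73609881e-01  9.66681073e-01]
 [ 0.00000000e+00  0.00000000e+00  0.00000000e+00  1.00000000e+00]] [[-0.87869617  0.41303313 -0.23936724  0.75550001]
 [ 0.47724875  0.74822028 -0.46086879  0.44248567]
 [-0.01125466 -0.51920136 -0.85457784  0.78834733]
 [ 0.          0.          0.          1.        ]]
{'time': 0.1, 'qpos': array([ 1.15600185e+00,  3.42658976e-01,  1.52491286e+00, -1.39156748e-05,
        1.27541675e+00, -1.46019108e-01]), 'qvel': array([ 1.06126392e-03, -1.29908634e-03, -1.67182083e-03,  3.35174270e-05,
       -1.36532636e-03,  1.49578520e-04]), 'joint_efforts': array([ 1.79691600e-03, -4.32000697e+01, -2.44698304e+01,  7.18010939e-02,
        5.25199191e-02, -3.11099861e-06]), 'tool_pos': array([0.13929386, 0.50589908, 0.29161434]), 'tool_rot': array([-3.14020964e+00, -1.89944183e-04,  2.87282122e+00]), 'contact_force': array([-0.28780531,  1.11642925,  0.20869149]), 'torque': array([-0.01995421, -0.01605236, -0.02165293]), 'grip_force': 0.0, 'opening': 0.09179619724015343}
```

View pics/top0.png

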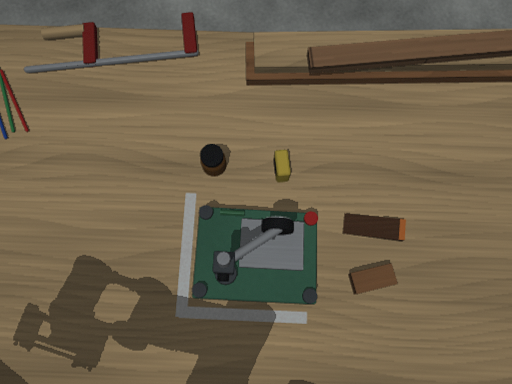

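View pics/scene0.png

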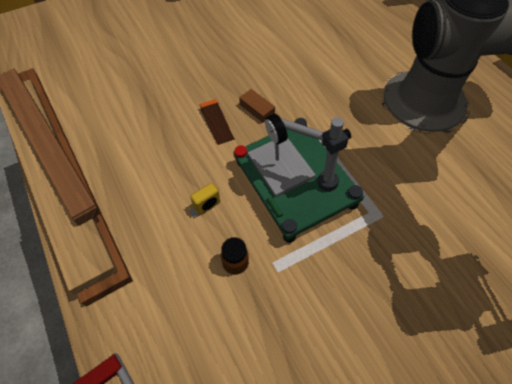

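```bash
cat > m.py <<'E'
from h import *
def masks(c):
    hsv=cv2.cvtColor(c['pixels'],cv2.COLOR_RGB2HSV); H,S,V=cv2.split(hsv)
    red=((H<4)|(H>174))&(S>180)&(V>110); org=(H>=5)&(H<=13)&(S>200)&(V>110)
    return red,org,hsv
def blob(m,win):
    u0,u1,v0,v1=win; k=np.zeros(m.shape,np.uint8); k[v0:v1,u0:u1]=m[v0:v1,u0:u1]
    n,l,s,ce=cv2.connectedComponentsWithStats(k)
    i=1+np.argmax(s[1:,4]); return ce[i],s[i],(l==i)
def tri(c1,p1,c2,p2):
    A=[];b=[]
    for c,p in((c1,p1),(c2,p2)):
        T=np.array(c['cam_to_world']);d=T[:3,:3]@np.array([(p[0]-c['cx'])/c['fx'],(p[1]-c['cy'])/c['fy'],1]);d/=np.linalg.norm(d)
        P=np.eye(3)-np.outer(d,d);A.append(P);b.append(P@T[:3,3])
    return np.linalg.lstsq(np.vstack(A),np.hstack(b),rcond=None)[0]
E
python3 - <<'E'
from m import *
import pickle
cs=pickle.load(open('c0.pkl','rb'));t,s=cs['top'],cs['scene']
rt,ot,ht=masks(t);rs,os_,hs=masks(s)
a=blob(rt,(290,330,200,240));b=blob(rs,(225,260,135,170))
print('red',a[0],a[1],b[0],b[1],tri(t,a[0],s,b[0]))
o=blob(ot,(390,415,210,250));p=blob(os_,(190,225,90,115))
print('org',o[0],o[1],p[0],p[1],tri(t,o[0],s,p[0]))
for n,c,h,w in(('top',t,ht,(338,415,205,246)),('scene',s,hs,(195,238,92,150))):
    d=(h[...,2]<95); q=blob(d,w); print(n,q[0],q[1])
    r=cv2.minAreaRect(np.argwhere(q[2])[:,::-1].astype(np.float32)); 
    for z in(0,.01):print([ray(c,*x,z)[:2].round(4).tolist() for x in cv2.boxPoints(r)])
    print(cv2.boxPoints(r).round(1).tolist())
for u,v in((206,212),(200,289),(310,296)):
    print('cap',ray(t,u,v,.05))
im=np.hstack([cv2.resize(t['pixels'][195:310,285:415],None,fx=3,fy=3),cv2.resize(s['pixels'][85:200,190:300],None,fx=3,fy=3)])
cv2.imwrite('pics/crop1.png',im[:,:,::-1])
E
```

```text
red [310.76744186 217.76744186] [305 212  13  13 129] [240.29761905 150.13095238] [235 146  12   9  84] [ 0.52392348 -0.05421005  0.05381859]Traceback (most recent call last):
  File "<stdin>", line 7, in <module>
  File "m.py", line 9, in blob
    i=1+np.argmax(s[1:,4]); return ce[i],s[i],(l==i)
        ~~~~~~~~~^^^^^^^^^
    return _wrapfunc(a, 'argmax', axis=axis, out=out, **kwds)
    return bound(*args, **kwds)
ValueError: attempt to get argmax of an empty sequence
```

Run:
```python
from m import *
import pickle
cs=pickle.load(open('c0.pkl','rb'));t,s=cs['top'],cs['scene']
ht=masks(t)[2];hs=masks(s)[2]
print(ht[225:235:3,395:410].tolist()[1]);print(hs[103,198:220].tolist())
for n,c,h,w in(('top',t,ht,(338,415,205,246)),('scene',s,hs,(195,238,92,150))):
    d=(h[...,2]<95); q=blob(d,w); print(n,q[0],q[1])
    r=cv2.minAreaRect(np.argwhere(q[2])[:,::-1].astype(np.float32)); 
    for z in(0,.02):print([ray(c,*x,z)[:2].round(4).tolist() for x in cv2.boxPoints(r)])
    print(cv2.boxPoints(r).round(1).tolist())
for u,v in((206,212),(200,289),(310,296)):
    print('cap',ray(t,u,v,.05))
im=np.hstack([cv2.resize(t['pixels'][195:310,285:415],None,fx=3,fy=3),cv2.resize(s['pixels'][85:200,190:300],None,fx=3,fy=3)])
cv2.imwrite('pics/crop1.png',im[:,:,::-1])
```

```text
[[11, 125, 57], [12, 118, 56], [12, 116, 55], [10, 114, 49], [13, 173, 112], [12, 179, 140], [12, 178, 143], [12, 181, 141], [12, 180, 142], [12, 182, 143], [14, 132, 129], [18, 92, 122], [18, 90, 122], [18, 92, 122], [18, 94, 122]]
[[17, 127, 153], [16, 132, 151], [14, 160, 158], [12, 177, 167], [11, 189, 170], [11, 199, 174], [11, 205, 174], [11, 212, 177], [11, 215, 179], [11, 219, 177], [11, 216, 177], [11, 218, 172], [11, 216, 171], [11, 219, 163], [11, 216, 151], [11, 211, 134], [11, 211, 117], [10, 208, 104], [10, 197, 83], [13, 170, 75], [15, 140, 106], [17, 130, 135]]
top [371.91600634 226.24881141] [ 343  213   61   29 1262]
[[0.4984, -0.1281], [0.5518, -0.1344], [0.5411, -0.2702], [0.488, -0.2623]]
[[0.4951, -0.1242], [0.5474, -0.1305], [0.5369, -0.2635], [0.4849, -0.2556]]
[[341.6000061035156, 234.6999969482422], [344.20001220703125, 211.10000610351562], [405.5, 217.89999389648438], [402.79998779296875, 241.5]]
scene [216.46409574 123.14095745] [199 103  35  41 752]
[[0.5419, -0.2645], [0.4886, -0.2701], [0.5029, -0.1316], [0.5527, -0.1283]]
[[0.5473, -0.2466], [0.4953, -0.252], [0.5093, -0.117], [0.5579, -0.1138]]
[[198.60000610351562, 109.19999694824219], [215.8000030517578, 100.5999984741211], [234.60000610351562, 138.1999969482422], [217.39999389648438, 146.8000030517578]]
cap [0.52854406 0.16735693 0.05      ]
cap [0.36851459 0.16991836 0.05      ]
cap [ 0.36243122 -0.05339973  0.05      ]
```

View pics/crop1.png

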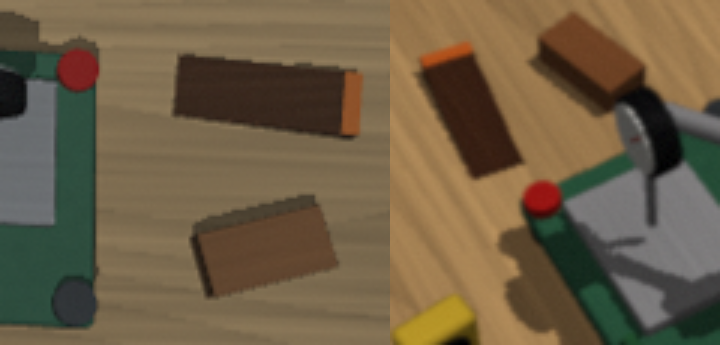

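Run:
```python
from m import *
import pickle
cs=pickle.load(open('c0.pkl','rb'));t,s=cs['top'],cs['scene']
f=lambda c,u,v,z:ray(c,u,v,z)[:2]
def rep(n,a,b,c_,d):
    no=(a+b)/2;bu=(c_+d)/2;x=no-bu;print(n,no.round(4),bu.round(4),np.linalg.norm(x),np.degrees(np.arctan2(x[1],x[0])),np.linalg.norm(a-b),np.linalg.norm(c_-d))
T=lambda x,y:(285+x/3-.33,195+y/3-.33); S=lambda x,y:(190+(x-390)/3-.33,85+y/3-.33)
rep('top',f(t,*T(179,55),.002),f(t,*T(174,116),.002),f(t,*T(361,73),0),f(t,*T(357,137),0))
rep('topU',f(t,*T(179,55),.002),f(t,*T(174,116),.002),f(t,*T(344,71),.02),f(t,*T(340,137),.02))
rep('sc',f(s,*S(521,161),.002),f(s,*S(475,178),.002),f(s,*S(470,43),.02),f(s,*S(420,56),.02))
```

```text
top [ 0.5242 -0.1322] [ 0.5147 -0.2667] 0.1348054452679538 85.96725050538582 0.04604863606072663 0.04816544703159115
topU [ 0.5242 -0.1322] [ 0.5113 -0.2477] 0.11625432450912865 83.65059871174067 0.04604863606072663 0.048628564752447714
sc [ 0.5273 -0.1326] [ 0.514  -0.2601] 0.12822791388620275 84.03907494558155 0.041675419120189 0.04537421793930752
```

The top view shows the wedge's nose at about (344,223) and its orange butt at (405,230). The red cap is at (311,218). In world coordinates that gives nose ≈ (0.525,-0.132), butt ≈ (0.5135,-0.262), and short foot ≈ (0.5215,-0.0515). I'll push at a yaw of about 89°. First I rise above the column, then fly over.

```bash
python3 -m inch '{"travel":[[0,0,-45],[0,0,-90],[0,0,-110],[-36,-33,-110],[-72,-66,-110],[-108,-100,-110],[-144,-133,-110],[-180,-166,-110],[-216,-200,-110],[-252,-233,-110],[-288,-267,-110],[-324,-300,-110]],"turn":[0,0,0,1,2.5,4,5.5,7,8.5,10,11.5,13],"claw":[1,1,1,1,1,1,1,1,1,1,1,1]}' 20
python3 -c "
from cell import robot;o=robot.observe();print(o['tool_pos'],o['tool_rot'],o['opening'])"
```

```text
time: 1.3
tool_pos: [0.3725, 0.129, 0.4022]
tool_rot: [3.141, -0.0, 1.733]
contact_force: [0.7, 0.6, 1.0]
opening: 0.0018
grip_force: 0.0
[0.37248326 0.12895059 0.40218473] [ 3.14144589e+00 -2.00216389e-04  1.73292189e+00] 0.0018310022493831409
```

```bash
python3 -m inch '{"travel":[[-45,7,0],[-90,14,0],[-135,21,0],[-180,27,0],[-225,34,0],[-270,41,0],[-315,48,0],[-360,55,0],[-405,62,0],[-456,69,0],[-456,69,50],[-456,69,100]],"turn":[0,0.5,1,1.5,2.1,2.1,2.1,2.1,2.1,2.1,2.1,2.1],"claw":[1,1,1,1,1,1,1,1,1,1,1,1]}'
python3 - <<'E'
from m import *
import pickle
c=shot('wrist','w1.png');pickle.dump(c,open('w1.pkl','wb'))
o=robot.observe();print(o['tool_pos'],o['tool_rot'])
E
```

```text
time: 2.5
tool_pos: [0.5168, -0.3095, 0.3012]
tool_rot: [3.139, 0.002, 1.553]
contact_force: [0.2, -0.3, -0.8]
opening: 0.0002
grip_force: 0.0
[ 0.51300335 -0.30582753  0.29012079] [-3.12797053 -0.010454    1.55360054]
```

View pics/w1.png

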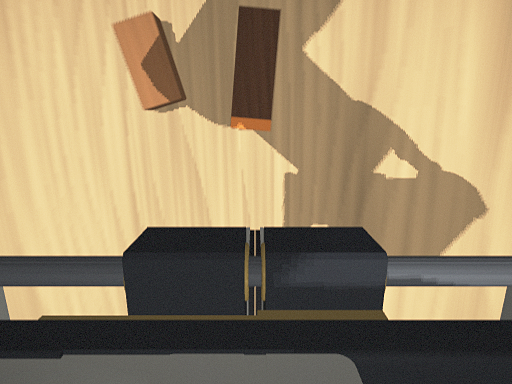

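The wrist view shows the wedge with its butt's lower edge at about (231..271,130) and its nose at (239..280,8). The offcut is to the left at (150,60), clear of the path. I'll let the arm settle and re-measure from here.

```bash
python3 -m inch '{"travel":[[0,0,0],[0,0,0],[0,0,0]],"turn":[0,0,0],"claw":[1,1,1]}'
python3 - <<'E'
from m import *
c=robot.read_camera('wrist');o=robot.observe();print(o['tool_pos'],o['tool_rot'])
h=masks(c)[2]
H,S,V=cv2.split(h)
org=(H<=13)&(S>200)&(V>140)
q=blob(org,(215,290,100,145));r=cv2.minAreaRect(np.argwhere(q[2])[:,::-1].astype(np.float32))
b=cv2.boxPoints(r);print(b.round(1).tolist());b=b[np.argsort(b[:,1])]
lo=np.mean([ray(c,*p,0) for p in b[2:]],0);up=np.mean([ray(c,*p,.02) for p in b[:2]],0)
print('butt low',lo,'up',up)
d=(S>90)&(V<110);ys,xs=np.nonzero(d[:, 222:290]);
for v in(15,40,65,90,110):
    x=np.nonzero(d[v,225:290])[0]+225; z=.002+.018*(v-8)/110
    print(v,x.min(),x.max(),ray(c,(x.min()+x.max())/2,v,z)[:2].round(4))
E
```

```text
time: 2.85
tool_pos: [0.5173, -0.3076, 0.3058]
tool_rot: [3.137, 0.004, 1.556]
contact_force: [0.2, 0.4, -0.1]
opening: 0.0002
grip_force: 0.0
[ 0.51711887 -0.30756498  0.30555455] [3.13690164 0.00345978 1.55562606]Traceback (most recent call last):
  File "<stdin>", line 6, in <module>
  File "m.py", line 9, in blob
    i=1+np.argmax(s[1:,4]); return ce[i],s[i],(l==i)
        ~~~~~~~~~^^^^^^^^^
    return _wrapfunc(a, 'argmax', axis=axis, out=out, **kwds)
    return bound(*args, **kwds)
ValueError: attempt to get argmax of an empty sequence
```

Run:
```python
from m import *
c=robot.read_camera('wrist');o=robot.observe();print(o['tool_pos'],o['tool_rot'])
H,S,V=cv2.split(masks(c)[2])
w=(225,290)
d=(S>90)&(V<110)
print([ (v,H[v,250],S[v,250],V[v,250]) for v in range(95,135,3)])
org=(S>160)&(V>110)&(H<15)
q=blob(org,(215,290,100,145));r=cv2.minAreaRect(np.argwhere(q[2])[:,::-1].astype(np.float32))
b=cv2.boxPoints(r);print(b.round(1).tolist());b=b[np.argsort(b[:,1])]
print('low',np.mean([ray(c,*p,0) for p in b[2:]],0),'up',np.mean([ray(c,*p,.02) for p in b[:2]],0))
for v in(15,40,65,90,110):
    x=np.nonzero(d[v,225:290])[0]+225; z=.002+.018*(v-8)/110
    if len(x):print(v,x.min(),x.max(),ray(c,(x.min()+x.max())/2,v,z)[:2].round(4))
```

```text
[ 0.51694146 -0.30744166  0.30508637] [3.13752592e+00 2.96734450e-03 1.55557899e+00]
[(95, np.uint8(14), np.uint8(108), np.uint8(73)), (98, np.uint8(9), np.uint8(133), np.uint8(73)), (101, np.uint8(11), np.uint8(124), np.uint8(72)), (104, np.uint8(9), np.uint8(103), np.uint8(74)), (107, np.uint8(14), np.uint8(112), np.uint8(75)), (110, np.uint8(12), np.uint8(126), np.uint8(69)), (113, np.uint8(10), np.uint8(110), np.uint8(72)), (116, np.uint8(11), np.uint8(118), np.uint8(67)), (119, np.uint8(5), np.uint8(82), np.uint8(62)), (122, np.uint8(12), np.uint8(178), np.uint8(186)), (125, np.uint8(12), np.uint8(180), np.uint8(184)), (128, np.uint8(12), np.uint8(177), np.uint8(183)), (131, np.uint8(14), np.uint8(134), np.uint8(186)), (134, np.uint8(21), np.uint8(90), np.uint8(235))]
[[229.8000030517578, 128.6999969482422], [230.89999389648438, 117.69999694824219], [270.6000061035156, 121.69999694824219], [269.5, 132.6999969482422]]
low [ 0.5144274  -0.26168467  0.        ] up [ 0.51611219 -0.24850058  0.02      ]
15 239 280 [ 0.5277 -0.1379]
40 237 278 [ 0.525  -0.1637]
65 235 275 [ 0.5218 -0.1899]
90 233 273 [ 0.5191 -0.2164]
110 232 271 [ 0.5171 -0.238 ]
```

```bash
python3 -m inch '{"travel":[[0,4,45],[0,4,90],[0,4,135],[0,4,180],[0,4,210],[0,4,222],[0,4,222],[0,4,222],[0,4,222]],"turn":[-0.2,-0.2,-0.2,-0.2,-0.2,-0.2,-0.2,-0.2,-0.2],"claw":[1,1,1,1,1,1,1,1,1]}'
```

```text
time: 3.85
tool_pos: [0.5213, -0.3081, 0.0826]
tool_rot: [3.138, 0.003, 1.573]
contact_force: [-0.7, -0.6, 0.3]
opening: 0.0002
grip_force: 0.0
```

```bash
python3 -m inch '{"travel":[[0,0,9],[10,0,9],[20,0,9],[30,0,9],[36,0,9],[42,0,9],[48,0,9],[54,0,9],[60,0,9],[66,0,9],[72,0,9],[78,0,9]],"turn":[0,0,0,0,0,0,0,0,0,0,0,0],"claw":[1,1,1,1,1,1,1,1,1,1,1,1]}'
python3 - <<'E'
from m import *
c=shot('wrist','w2.png');t=shot('top','t2.png')
import pickle;pickle.dump((c,t),open('p2.pkl','wb'))
cv2.imwrite('pics/p2.png',np.hstack([cv2.resize(c['pixels'],(380,285)),cv2.resize(t['pixels'][190:290,280:420],(399,285),interpolation=cv2.INTER_CUBIC)])[:,:,::-1])
print(robot.observe()['tool_pos'])
E
```

```text
time: 5.05
tool_pos: [0.5201, -0.2288, 0.0712]
tool_rot: [3.141, 0.0, 1.572]
contact_force: [0.0, -0.0, 0.3]
opening: 0.0007
grip_force: 0.3
[ 0.51995613 -0.22833363  0.07114795]
```

View pics/p2.png

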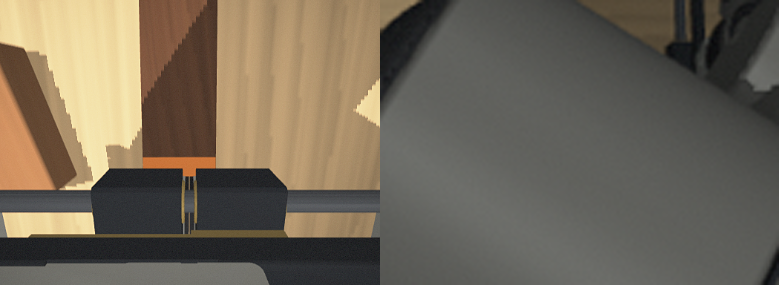

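The left half shows the wedge squared up against the fingers, with edges at columns 142 and 217 in the scaled view. In the right half the arm hides the top view. I'll measure the wedge axis from the wrist image.

Run:
```python
from m import *
import pickle
c,t=pickle.load(open('p2.pkl','rb'))
H,S,V=cv2.split(masks(c)[2]);P=c['pixels']
print(P[150,165:320:6].tolist())
g=cv2.GaussianBlur(P,(3,3),0).astype(float)
for v in(30,80,130,160,180,195):
    e=np.abs(np.diff(g[v],axis=0)).sum(1); l=170+e[170:215].argmax(); r=270+e[270:315].argmax()
    print(v,l,r,ray(c,l,v,.014)[:2].round(4),ray(c,r,v,.014)[:2].round(4))
print(np.array(c['cam_to_world']).round(3))
```

```text
[[244, 227, 172], [245, 231, 176], [242, 222, 167], [241, 220, 164], [252, 236, 176], [86, 57, 45], [86, 62, 46], [84, 59, 47], [90, 63, 51], [85, 62, 48], [82, 61, 47], [82, 56, 48], [85, 58, 44], [91, 61, 46], [91, 67, 46], [80, 53, 41], [86, 62, 45], [89, 62, 46], [93, 67, 52], [81, 55, 45], [85, 60, 42], [137, 112, 83], [191, 162, 119], [191, 158, 116], [195, 163, 121], [190, 159, 117]]
30 187 292 [ 0.4925 -0.1284] [ 0.5364 -0.1284]
80 188 291 [ 0.4919 -0.1482] [ 0.5365 -0.1481]
130 189 291 [ 0.4912 -0.1694] [ 0.5371 -0.1694]
160 190 290 [ 0.491  -0.1829] [ 0.537  -0.1829]
180 184 290 [ 0.4878 -0.1923] [ 0.5373 -0.1923]
195 191 290 [ 0.4907 -0.1995] [ 0.5375 -0.1995]
[[ 1.    -0.     0.001  0.521]
 [ 0.    -0.968 -0.25  -0.162]
 [ 0.001  0.25  -0.968  0.163]
 [ 0.     0.     0.     1.   ]]
```

```bash
python3 -m inch '{"travel":[[-6,0,0],[-8,-4,0],[-8,-8,0],[-4,-8,0],[0,-8,0],[5,-7.5,0],[10,-7,0],[15,-7,0],[20,-6.5,0],[24,-6,0],[24,-6,0]],"turn":[0,0.3,0.6,0.6,0.6,0.6,0.6,0.6,0.6,0.6,0.6],"claw":[1,1,1,1,1,1,1,1,1,1,1]}'
python3 - <<'E'
from m import *
c=robot.read_camera('wrist');o=robot.observe();print(o['tool_pos'],o['tool_rot'],o['contact_force'])
g=cv2.GaussianBlur(c['pixels'],(3,3),0).astype(float)
for v in(30,80,130,160,195):
    e=np.abs(np.diff(g[v],axis=0)).sum(1); l=165+e[165:240].argmax(); r=265+e[265:335].argmax()
    print(v,l,r,ray(c,(l+r)/2,v,.014)[:2].round(4))
t=shot('scene','s3.png')
cv2.imwrite('pics/p3.png',np.hstack([cv2.resize(c['pixels'],(380,285)),cv2.resize(t['pixels'][85:205,180:340],(380,285),interpolation=cv2.INTER_CUBIC)])[:,:,::-1])
E
```

```text
time: 6.25
tool_pos: [0.5141, -0.2046, 0.0712]
tool_rot: [-3.141, -0.0, 1.521]
contact_force: [0.2, 0.4, 0.2]
opening: 0.0005
grip_force: 0.0
[ 0.51409317 -0.20494539  0.07123929] [ 3.14156881e+00 -9.63952849e-05  1.52072116e+00] [ 0.16788968 -0.4372884  -0.06133649]
30 205 310 [ 0.5212 -0.1043]
80 205 309 [ 0.52   -0.1241]
130 206 308 [ 0.5189 -0.1453]
160 207 307 [ 0.5183 -0.1588]
195 200 307 [ 0.5158 -0.1753]
```

View pics/p3.png

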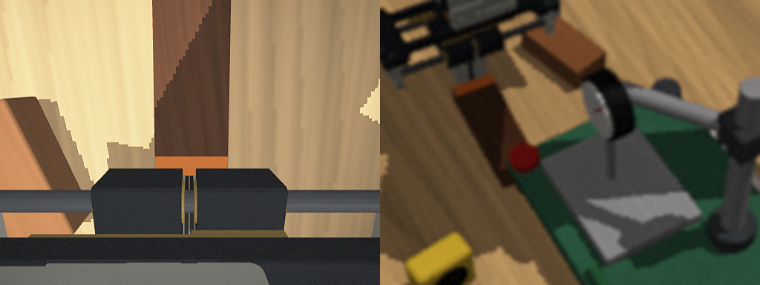

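The wedge axis passes about 2.5 mm from the foot and the gap is closing. I'll push on slowly along the axis.

```bash
python3 -m inch '{"travel":[[4,0,0],[8,0,0],[12,0,0],[16,0,0],[20,0,0],[24,0,0],[28,0,0],[32,0,0],[36,0,0],[40,0,0],[40,0,0]],"turn":[0,0,0,0,0,0,0,0,0,0,0],"claw":[1,1,1,1,1,1,1,1,1,1,1]}'
python3 - <<'E'
from m import *
c=robot.read_camera('scene');print(blob(masks(c)[0],(225,260,135,170))[0])
o=robot.observe();print(o['tool_pos'],o['contact_force'])
E
```

```text
time: 7.45
tool_pos: [0.5159, -0.1643, 0.0711]
tool_rot: [-3.141, -0.001, 1.52]
contact_force: [-0.8, -0.3, -0.1]
opening: 0.0002
grip_force: 0.2Traceback (most recent call last):
  File "<stdin>", line 2, in <module>
  File "m.py", line 9, in blob
    i=1+np.argmax(s[1:,4]); return ce[i],s[i],(l==i)
        ~~~~~~~~~^^^^^^^^^
    return _wrapfunc(a, 'argmax', axis=axis, out=out, **kwds)
    return bound(*args, **kwds)
ValueError: attempt to get argmax of an empty sequence
```

Run:
```python
from m import *
import pickle
t=robot.read_camera('scene');c=robot.read_camera('wrist');pickle.dump((t,c),open('p4.pkl','wb'))
cv2.imwrite('pics/p4.png',np.hstack([cv2.resize(c['pixels'],(380,285)),cv2.resize(t['pixels'][85:205,180:340],(380,285),interpolation=cv2.INTER_CUBIC)])[:,:,::-1])
H,S,V=cv2.split(masks(t)[2]);q=blob(((H<6)|(H>172))&(S>150)&(V>50),(220,262,130,175));print(q[0],q[1])
```

```text
[240.95121951 149.51219512] [235 144  13  12 123]
```

View pics/p4.png

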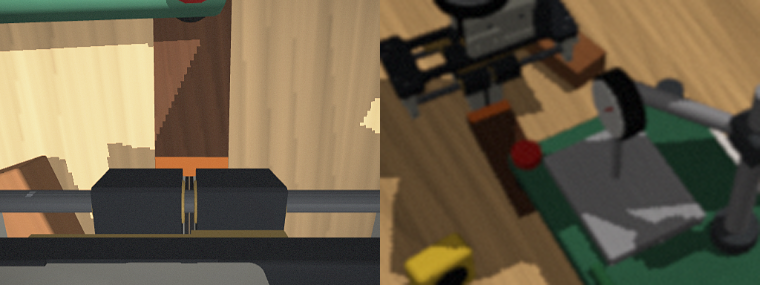

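The wrist view shows the black ball foot at about (190,18), centred on the wedge's slope (edges at 153 and 229). The wedge is already under the foot, so I'll continue in smaller steps and watch the force.

```bash
python3 -m inch '{"travel":[[2,0,0],[4,0,0],[6,0,0],[8,0,0],[10,0,0],[12,0,0]],"turn":[0,0,0,0,0,0],"claw":[1,1,1,1,1,1]}'
python3 - <<'E'
from m import *
import pickle
c=robot.read_camera('wrist');pickle.dump(c,open('w5.pkl','wb'))
cv2.imwrite('pics/p5.png',c['pixels'][0:230,:,::-1])
E
```

```text
time: 8.2
tool_pos: [0.5166, -0.1532, 0.0712]
tool_rot: [3.142, -0.0, 1.52]
contact_force: [-0.7, -4.3, -0.5]
opening: 0.0004
grip_force: 1.8
```

View pics/p5.png

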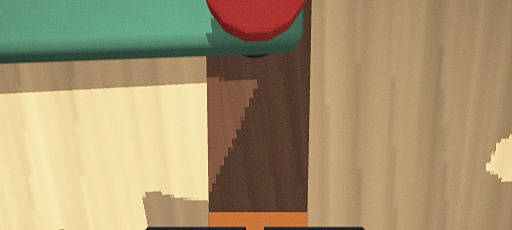

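The foot is still centred on the wedge (ball at (255,52), wedge edges at 207 and 310). Next I'll track how the column top shifts in the scene view as the lean signal.

```bash
cat > lean.py <<'E'
from m import *
import pickle
cs=pickle.load(open('c0.pkl','rb'));s0=cs['scene']
K=np.array([[s0['fx'],0,s0['cx']],[0,s0['fy'],s0['cy']],[0,0,1]]);Ti=np.linalg.inv(np.array(s0['cam_to_world']))
pr=lambda p:(lambda q:q[:2]/q[2])(K@(Ti[:3,:3]@p+Ti[:3,3]))
def match(c,box):
    u0,u1,v0,v1=box;g=lambda i:cv2.resize(cv2.Canny(cv2.cvtColor(i,cv2.COLOR_RGB2GRAY),40,120).astype(np.float32),None,fx=1,fy=1)
    f=lambda i:cv2.cvtColor(i,cv2.COLOR_RGB2GRAY).astype(np.float32)
    a=cv2.resize(f(s0['pixels'])[v0:v1,u0:u1],None,fx=4,fy=4,interpolation=cv2.INTER_CUBIC)
    b=cv2.resize(f(c['pixels'])[v0-12:v1+12,u0-12:u1+12],None,fx=4,fy=4,interpolation=cv2.INTER_CUBIC)
    r=cv2.matchTemplate(b,a,cv2.TM_CCOEFF_NORMED);_,m,_,l=cv2.minMaxLoc(r);return (l[0]/4-12,l[1]/4-12,round(m,2))
B={'head':(320,352,116,152),'base':(345,362,184,206),'cap2':(281,300,218,238)}
E
python3 - <<'E'
from lean import *
p=ray(s0,338,123,.256); print('column top',p)
# lean vector: tilt toward short foot; levelling moves point at height z by -0.07*z along diag, about other diagonal
dg=np.array([.57,-.82,0])
print('predicted full',pr(p-.07*.256*dg+[0,0,0])-pr(p))
t4=pickle.load(open('p4.pkl','rb'))[0];t5=robot.read_camera('scene')
for n,b in B.items():print(n,match(t4,b),match(t5,b))
print(robot.observe()['contact_force'])
E
```

```text
column top [0.4122097  0.11237528 0.256     ]
predicted full [9.79347698 3.51127927]
head (5.25, 1.25, 0.91) (6.75, 1.75, 0.89)
base (0.0, 1.25, 0.83) (0.0, 1.75, 0.81)
cap2 (0.75, 0.25, 0.97) (1.0, 0.25, 0.96)
[-0.34677424 -0.98638203 -1.35056562]
```

```bash
python3 -m inch '{"travel":[[1.5,0,0],[3,0,0],[4.5,0,0],[6,0,0]],"turn":[0,0,0,0],"claw":[1,1,1,1]}'
python3 - <<'E'
from lean import *
t=robot.read_camera('scene')
for n,b in B.items():print(n,match(t,b))
o=robot.observe();print(o['tool_pos'],o['contact_force'])
E
```

```text
time: 8.7
tool_pos: [0.517, -0.1473, 0.0712]
tool_rot: [3.142, -0.0, 1.52]
contact_force: [0.3, -4.4, -1.4]
opening: 0.0005
grip_force: 2.0
head (7.25, 1.75, 0.89)
base (0.0, 2.0, 0.81)
cap2 (1.0, 0.25, 0.95)
[ 0.51692102 -0.14702746  0.07121039] [-0.06701585 -1.97446486 -0.86148653]
```

Force is still in the normal 4–10 N range, so the stand isn't down yet. I'll keep going in small steps.

```bash
python3 -m inch '{"travel":[[1,0,0],[2,0,0],[3,0,0]],"turn":[0,0,0],"claw":[1,1,1]}'
python3 - <<'E'
from lean import *
t=robot.read_camera('scene')
for n,b in B.items():print(n,match(t,b))
o=robot.observe();print(o['tool_pos'],o['contact_force'])
E
```

```text
time: 9.05
tool_pos: [0.5172, -0.1448, 0.0713]
tool_rot: [3.141, 0.001, 1.52]
contact_force: [0.1, -7.5, -1.5]
opening: 0.0006
grip_force: 3.6
head (7.25, 2.0, 0.89)
base (0.0, 2.0, 0.8)
cap2 (1.0, 0.25, 0.95)
[ 0.51721662 -0.14469995  0.07125188] [-0.30081602 -5.40828014 -2.50567315]
```

```bash
python3 -m inch '{"travel":[[1,0,0],[2,0,0],[3,0,0]],"turn":[0,0,0],"claw":[1,1,1]}'
python3 - <<'E'
from lean import *
t=robot.read_camera('scene')
for n,b in B.items():print(n,match(t,b))
o=robot.observe();print(o['tool_pos'],o['contact_force'])
E
```

```text
time: 9.4
tool_pos: [0.5175, -0.1425, 0.0713]
tool_rot: [3.141, 0.002, 1.52]
contact_force: [-0.9, -11.6, -3.1]
opening: 0.0005
grip_force: 5.4
head (7.5, 2.0, 0.89)
base (0.0, 2.0, 0.81)
cap2 (1.0, 0.25, 0.95)
[ 0.51748973 -0.14241168  0.07126884] [-0.63344066 -9.00499783 -2.39312305]
```

Run:
```python
from lean import *
from scipy.spatial.transform import Rotation as R
dg=np.array([.57,-.82,0]);ax=np.cross([0,0,1],dg)/np.linalg.norm(dg)  # rotation axis of lean
f1=np.array([.3655,-.0515,0])   # good foot x-80,y-110
for n,(u,v,z) in {'head':(336,134,.235),'cap1':(354,194,.055),'cap2':(290,228,.052)}.items():
    p=ray(s0,u,v,z)
    for a in(.07,.058,.05):
        q=R.from_rotvec(-ax*a).apply(p-f1)+f1; print(n,a,(pr(q)-pr(p)).round(2))
t=robot.read_camera('scene');print(robot.observe()['contact_force'])
print(match(t,(326,346,116,140)),match(t,(328,352,126,152)),match(t,(347,362,184,200)),match(t,(262,284,112,145)))
a,b=s0['pixels'],t['pixels'];f=lambda i:cv2.resize(i[105:245,260:375],None,fx=3.2,fy=3.2,interpolation=cv2.INTER_CUBIC)
cv2.imwrite('pics/p6.png',np.hstack([f(a),f(b)])[:,:,::-1])
```

```text
head 0.07 [7.77 6.09]
head 0.058 [6.47 5.03]
head 0.05 [5.6  4.33]
cap1 0.07 [0.28 3.56]
cap1 0.058 [0.26 2.96]
cap1 0.05 [0.25 2.56]
cap2 0.07 [1.31 1.99]
cap2 0.058 [1.1  1.66]
cap2 0.05 [0.96 1.43]
[ 0.4026505  -8.22133658 -3.61968877]
(8.75, 2.25, 0.99) (7.5, 2.0, 0.9) (1.0, 2.25, 0.85) (6.75, -0.75, 0.82)
```

View pics/p6.png

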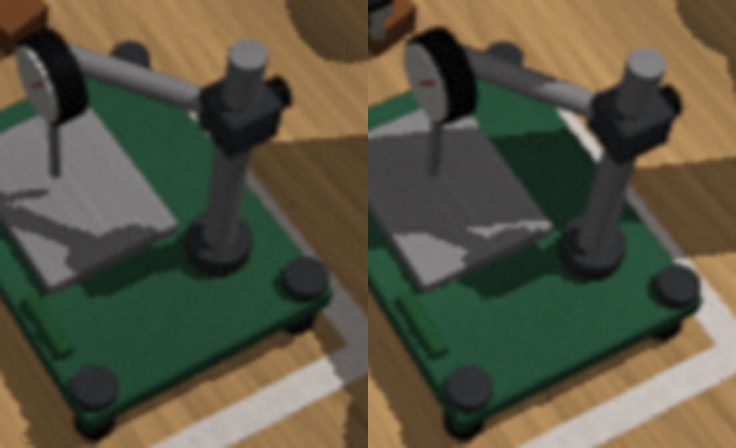

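I had the lean direction wrong: the rocking axis is the feet's diagonal, so the lean direction is (.81,-.59). I'll redo the prediction with sharper cap matches.

Run:
```python
from lean import *
from scipy.spatial.transform import Rotation as R
dg=R.from_euler('z',-1.4,degrees=True).apply([.809,-.588,0]);ax=np.cross([0,0,1],dg)
f1=np.array([.3615,-.0475,0])
for n,(u,v,z) in {'top':(337,122,.25),'cap1':(355.6,192,.055),'cap2':(290,227,.052)}.items():
    p=ray(s0,u,v,z)
    for a in(.075,.07,.06,.05):
        q=R.from_rotvec(-ax*a).apply(p-f1)+f1; print(n,a,(pr(q)-pr(p)).round(2))
t=robot.read_camera('scene')
print(match(t,(329,345,115,131)),match(t,(348,363,185,199)),match(t,(282,298,218,234)))
```

```text
top 0.075 [10.1  3. ]
top 0.07 [9.44 2.78]
top 0.06 [8.12 2.36]
top 0.05 [6.78 1.95]
cap1 0.075 [0.79 2.54]
cap1 0.07 [0.75 2.38]
cap1 0.06 [0.66 2.04]
cap1 0.05 [0.57 1.7 ]
cap2 0.075 [1.89 0.28]
cap2 0.07 [1.77 0.26]
cap2 0.06 [1.52 0.22]
cap2 0.05 [1.26 0.18]
(9.0, 2.25, 0.98) (1.0, 2.0, 0.83) (2.0, 0.25, 0.97)
```

```bash
python3 -m inch '{"travel":[[0.7,0,0],[1.4,0,0],[1.4,0,0]],"turn":[0,0,0],"claw":[1,1,1]}'
python3 - <<'E'
from lean import *
t=robot.read_camera('scene')
print(match(t,(329,345,115,131)),match(t,(348,363,185,199)),match(t,(282,298,218,234)))
o=robot.observe();print(o['tool_pos'],o['contact_force'])
E
```

```text
time: 9.85
tool_pos: [0.5176, -0.1414, 0.0713]
tool_rot: [3.14, 0.002, 1.52]
contact_force: [0.3, -11.0, -4.5]
opening: 0.0008
grip_force: 5.4
(9.0, 2.25, 0.98) (1.0, 2.25, 0.83) (2.0, 0.25, 0.97)
[ 0.51761042 -0.14140247  0.07125769] [ -0.48460396 -10.77266998  -4.11112181]
```

The head has stopped moving while the force has risen to about 11 N, so the stand is level. I'll withdraw straight back, then up, and verify.

```bash
python3 -m inch '{"travel":[[-5,0,0],[-15,0,0],[-35,0,0],[-60,0,0],[-90,0,0],[-120,0,0],[-120,0,-40],[-120,0,-80],[-120,0,-120],[-120,0,-120],[-120,0,-120],[-120,0,-120]],"turn":[0,0,0,0,0,0,0,0,0,0,0,0],"claw":[1,1,1,1,1,1,1,1,1,1,1,1]}'
python3 - <<'E'
from lean import *
t=robot.read_camera('scene');p=robot.read_camera('top')
print(match(t,(329,345,115,131)),match(t,(348,363,185,199)),match(t,(282,298,218,234)))
f=lambda i,a,b,w,h:cv2.resize(i[b:b+h,a:a+w],(390,400),interpolation=cv2.INTER_CUBIC)
cv2.imwrite('pics/p7.png',np.hstack([f(t['pixels'],190,90,175,180),f(p['pixels'],180,150,220,226)])[:,:,::-1])
o=robot.observe();print(o['tool_pos'],o['contact_force'])
E
```

```text
time: 11.1
tool_pos: [0.5106, -0.2593, 0.1899]
tool_rot: [-3.139, -0.002, 1.52]
contact_force: [-1.0, -0.6, -0.5]
opening: 0.0003
grip_force: 0.0
(9.0, 2.25, 0.98) (1.0, 2.25, 0.83) (2.0, 0.25, 0.97)
[ 0.51061457 -0.25935353  0.18958611] [-0.0068691  -0.0194888   1.21881515]
```

View pics/p7.png

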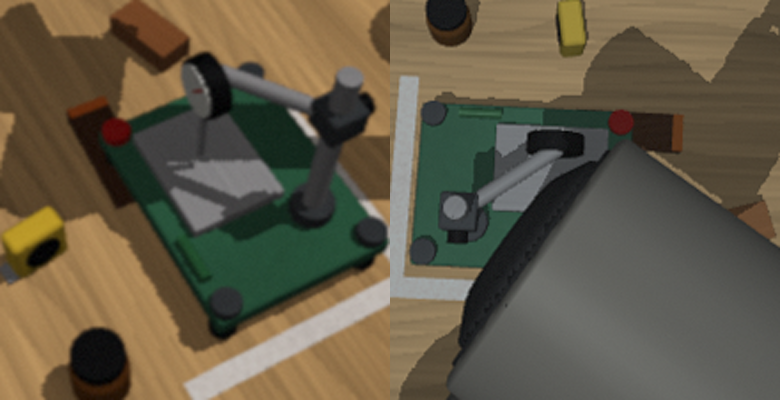

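After the withdrawal the stand holds its level pose, with the same matches as before. In the right-hand panel of the composite the wedge's butt is at (683,130), about 82 mm from the foot, inside the 80–88 mm band. The jar, offcut and tape look undisturbed, so I'm handing in.

```bash
python3 -c "
from cell import robot;print(robot.hand_in())"
```

```text
the job is handed in; nothing more can be done
None
```

I pushed the wedge under the short foot until the stand came level by camera estimate (about 82 mm from butt to foot), took the hand clear and handed the job in at about 11 s; no verdict came back.

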